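Shut the gas and lay a union in the line

TASK

The gas line of the beer tap is to be mended: first shut it off by swinging the ball valve's lever a quarter turn until it stands fully across the pipe. Only then take the long straight union (the longer of the two straight fittings) out of the parts bin and set it down, held until it is down and not dropped, in the two V-shaped rests, so that it bridges the gap in line with the pipe with its thick collar between the rests. Leave the other fittings in the bin and the things on the counter where they are.

Things in the scene. Friction and masses are not known exactly. Their poses are not given: they have to be found in the camera images.
- bin: Grey parts bin, 262 x 262 mm, 30 mm high, fixed. 2 x 2 open compartments, each 125 x 125 mm inside, walls and floor 4 mm thick. Origin: centre of its underside, z up; compartment centres at x, y = +-64.5 mm. Each holds one plain steel fitting; which holds which changes.
- long_union: Long straight union, steel, about 0.22 kg: a tube 90 mm long, 24 mm diameter, along its y axis, with an octagonal collar 32 mm across flats and 24 mm long round its middle. Origin at its centre. In the bin it lies flat on a collar facet, its axis 20 mm above the counter; two collar facets then stand upright and suit the fingers (32 mm apart, across the y axis). Both ends are alike.
- short_union: Short straight union, steel: the same tube and collar, but only 56 mm long. Origin at its centre, tube along y. Not wanted.
- tee: Steel tee: run 70 mm long along y, branch to +x, tubes 24 mm and end rims 30 mm in diameter, lying flat; 63 mm over run and branch. Origin 13 mm from the run's axis towards the branch. Not wanted.
- elbow: Steel elbow: two legs of 24 mm tube, rims 30 mm, 44 mm long from the corner along +x and +y, lying flat. Corner at (-14, -14) mm from the origin. Not wanted.
- rest (a point): Place of the long union's centre: midway between the V rests, on the pipe's axis, 65 mm above the counter; y along the pipe towards the valve, z up. V rests at y = +-29 mm, 14 mm thick (44 mm free between, empty down to the board), faces at 45 degrees, 39 mm wide at the top, 3 mm above the axis; a 24 mm tube lies centred in them. Pipe ends at y = +60 and -60 mm.
- gas_board: Fixed plate 120 x 400 mm, 10 mm thick, carrying the 24 mm gas pipe along its y axis with a ball valve (y = +90 mm), a gap with two V rests (centre y = -50 mm) and a round gauge, 110 mm high (y = -172 mm). Origin: centre of its underside; axes as rest.
- valve_axis (a point): The upright turning axis of the ball valve's lever, at the middle of the lever's thickness, 110 mm above the counter; fixed, on the gas board at y = +140 mm from rest, axes as rest.
- lever_grip (a point): Point on the valve's lever 65 mm from the turning axis, 110 mm above the counter. The lever is a flat level bar 14 mm wide and 7 mm thick that reaches 85 mm from the axis, black-sleeved near its end; it is carried 33 mm clear above the 24 mm pipe (28 mm above the pipe's posts). Moves with the lever; its y axis points outwards along the lever.
- valve (a joint): Angle of the ball valve's lever (rad): 0 open, lever along the pipe, pointing away from the rests (rest's +y); 1.571 shut at its stop, lever square across the pipe, pointing to rest's +x. Grows clockwise seen from above; stays where it is left; about 3 N at the lever's end turn it.
- spanner: Spanner, 170 mm, lying flat on the counter beyond the work. Origin near its middle. Bystander.
- card_terminal: White card terminal 85 x 160 mm, 41 mm high, on the counter beyond the work. Origin: centre of its underside. Bystander.
- tape_roll: Roll of tape lying flat, 64 mm diameter, 40 mm high. Origin: centre of its underside. Bystander.
There are look-alikes about, which are no part of the job. What is shaped like the long_union but green or turquoise is not meant.

How it is judged:
By the outcome, as a careful person would: the job done as asked, in the order asked, and still so for the second after the job is handed in, with the robot touching nothing.
It also fails if it takes over 56 s, if anything falls off the work surface, if the arm or the gripper's body presses on something with over 40 N, if the wrist force passes 120 N, or if a joint passes its speed limit or range.

ROBOT

A 6-joint arm with a two-finger parallel gripper is mounted at the origin on the work surface. World frame = base frame: x ahead of the robot, y to its left, z up, the work surface at z = 0. Lengths are in m, angles in rad, forces in N, time in s.
With the tool pointing down it reaches from about 0.25 to 0.775 m from the base axis. Payload 4 kg.
Tool frame: the origin (TCP) lies between the finger pads; the fingertips stand 11 mm ahead of it and the grasp point (between the pads) lies 8 mm behind it (robot.tip_extent is the z of the fingertips in the tool frame, in m); z points along the fingers, y is the line along which they close (so a half turn about z gives the same grasp; the last joint's range is limited). The gripper opens to 94 mm and grips with 3 to 60 N. Pads are 16 mm wide; open, the fingers measure 119 mm over their backs; the gripper's body (75 mm by 177 mm) begins 78 mm behind the grasp point.
Start: joints at [-1.438, 0.087, 1.371, -0, 1.684, -0.103], TCP at [0.128, -0.535, 0.217] pointing down, gripper open.
Joint ranges: [-3.1, 3.1], [-0.76, 2.03], [0.27, 2.55], [-1.08, 4.22], [0.17, 2.65], [-2.57, 2.57]. Speed limits (rad/s): [2.79, 2.79, 3.14, 3.14, 3.14, 3.14].

INTERFACE

Orientations are given as [roll, pitch, yaw] about the fixed x, y, z axes, in that order (R = Rz(yaw) Ry(pitch) Rx(roll)).
In Python, from bench import robot, imaging gives the robot as it stands.
- The arm moves only by the shell command python3 -m pendant 'ROWS'. ROWS is JSON, a list of rows, each a list of 7 numbers: the shift along the world's x, y, z in cm, then the turn, a rotation vector about the world's x, y, z in degrees, then the opening, from 0 (shut) to 1 (fully open). In form: [[dx, dy, dz, ax, ay, az, jaw], ...]. A call has 1 to 8 rows; each row shifts and turns the commanded pose from where the row before left it; what a row does not reach is not made up. A row lasts 1/10 s, in which the tool goes at most 50 mm and 8.59 degrees, less where a joint would pass 70% of its speed; a pose out of reach is approached as far as the arm can. A call is refused whole if a number of a shift passes 5 or a number of a turn 8.59, either way. A call with a gripper value outside its range is refused whole. The fingers move at their own pace and stop on an object; the grip force is fixed at half the most. Time passes only in rows, so rows that do not move let the fingers close. It gives the time, the measured TCP pose, the force, the opening and the grip force at its end, in the units of the state.
- robot.get_obs(): the state, without advancing time (a new reading comes with each control period).
- imaging.snapshot(name): name is "scene" or "side" or "wrist"; returns the picture (400x640x3 uint8, red, green, blue); there is no depth.
- imaging.camera_params(name): a dict with "camera_matrix" (3x3 intrinsics, pixels), "R" (3x3) and "t" (3): a world point X has camera coordinates R X + t. Camera axes: x right, y down, z forward; pixel columns grow to the right and rows downward; lengths in m; the calibration is good to about 2 mm. A picture is of the moment at which its call begins: read the wrist's pose just before it. camera_params takes no time and is no camera call; for the wrist camera it gives the pose at the moment of the call.
- robot.close_job(): hands the job in; it is judged then, once.
The state is a dict: "time": time; "joint_positions": joint angles; "qvel": joint speeds; "joint_torque": joint torques, N m; "tool_pos": TCP position; "ee_rot": TCP orientation; "wrist_force": force on the tool from outside, world axes, zero at the start; "wrist_torque": the same for the moment, N m; "width": finger opening in m; "finger_force": force on a finger pad.
Only numpy, scipy, OpenCV 4.12 (cv2) and the standard library are available. Lean on these libraries where they do the work, as an engineer would, in place of code of your own. Each camera call takes 0.05 s, during which the arm holds its last target. There are 200 camera calls.

## Working session

There is one attempt and no reset: what is moved stays moved. The work goes in short steps, Python scripts to look and compute and a shell command to move; the robot and the scene stay as the last step left them, time stands still between calls to the robot, and variables do not carry over. Pictures are saved under pics/ and viewed, at most 10 in all, crops included, and the job is handed in when it is done.

```bash
mkdir -p pics; cat > h.py <<'E'
import numpy as np, cv2
from bench import robot, imaging
def snap(n,f):
    p=imaging.camera_params(n); im=imaging.snapshot(n); cv2.imwrite(f,im[:,:,::-1]); return im,p
def ray(p,u,v):
    K,R,t=[np.array(p[k]) for k in("camera_matrix","R","t")]
    return -R.T@t, R.T@np.linalg.solve(K,[u,v,1.])
def onz(p,u,v,z):
    c,d=ray(p,u,v); return c+d*(z-c[2])/d[2]
def proj(p,X):
    K,R,t=[np.array(p[k]) for k in("camera_matrix","R","t")]
    x=K@(R@np.array(X)+t); return x[:2]/x[2]
E
python3 - <<'E'
from h import *
for n in("scene","side","wrist"):
    im,p=snap(n,f"pics/{n}0.png"); c,d=ray(p,320,200); print(n,c.round(3),onz(p,320,200,0).round(3),np.array(p["camera_matrix"])[0,0])
a=cv2.imread("pics/scene0.png");cv2.imwrite("pics/scene0b.png",cv2.resize(a,(800,500)))
print(robot.get_obs())
E
```

```text
scene [0.996 0.335 0.993] [ 0.474 -0.002  0.   ] 457.92361097393706
side [0.103 1.012 0.672] [ 0.603 -0.143  0.   ] 515.1181533202674
wrist [ 0.2   -0.519  0.384] [ 0.107 -0.545  0.   ] 317.354494705662
{'time': 0.15, 'joint_positions': array([-1.43810137e+00,  8.78214403e-02,  1.37184961e+00, -2.89302260e-05,
        1.68360754e+00, -1.03093656e-01]), 'qvel': array([ 0.00089122, -0.00108413, -0.00585585,  0.00042508,  0.00061786,
        0.00016742]), 'joint_torque': array([ 4.52560344e-04, -3.40643549e+01, -3.02793753e+01,  7.18528242e-02,
        3.05759709e-02, -1.18531202e-04]), 'tool_pos': array([ 0.12842345, -0.53439982,  0.21558242]), 'ee_rot': array([-3.13991271e+00, -1.44902001e-04,  2.35785254e-01]), 'wrist_force': array([ 1.13738775, -0.00528041,  0.13359205]), 'wrist_torque': array([-0.02727209,  0.00527595, -0.04054761]), 'finger_force': 0.0, 'width': 0.09403510798163273}
```

View pics/scene0.png

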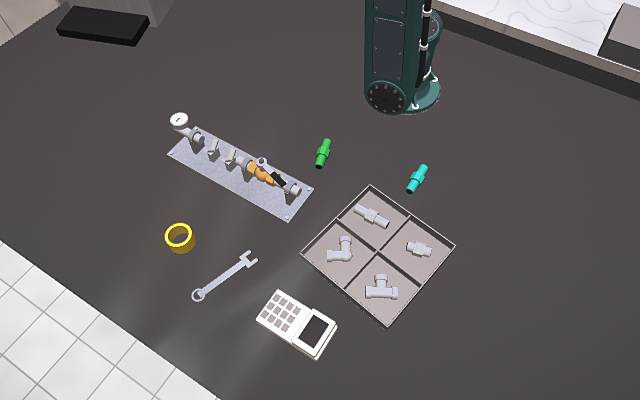

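View pics/side0.png

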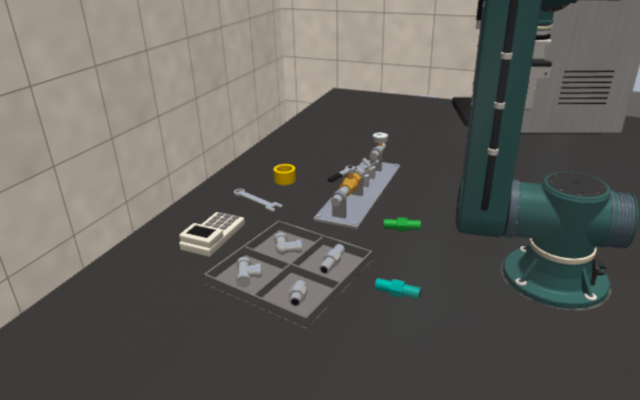

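Scene shows: long union (372,215); possible confusions are the short union (419,248), green (323,152) and turquoise (417,178) decoys, tee (381,288) and elbow (341,250). I choose the steel one at (372,215), which is clearly longer than (419,248). Board corners are near (167,154), (195,128), (313,188) and (289,221); the lever's black sleeve is near (278,180).

```bash
python3 - <<'E'
from h import *
a=cv2.imread("pics/scene0.png");c=a[105:265,155:415]
cv2.imwrite("pics/c1.png",cv2.resize(c,None,fx=3,fy=3,interpolation=cv2.INTER_CUBIC))
p=imaging.camera_params("scene")
# board plate mask
hsv=cv2.cvtColor(a,cv2.COLOR_BGR2HSV)
m=((hsv[:,:,2]>115)).astype(np.uint8); m[:, :150]=0;m[:,330:]=0;m[230:]=0;m[:120]=0
m[:, 312:][:60]=0
n,l,s,_=cv2.connectedComponentsWithStats(m)
i=1+np.argmax(s[1:,4]); cs,_=cv2.findContours((l==i).astype(np.uint8),0,2)
r=cv2.approxPolyDP(cv2.convexHull(cs[0]),4,True)[:,0]; print(s[i])
for u,v in r: print(u,v,onz(p,u,v,.01).round(4))
# bin rim: candidates & union
m=((hsv[:,:,2]>165)&(hsv[:,:,1]<40)).astype(np.uint8); m[:,:345]=0; m[:195]=0;m[235:]=0;m[:,400:]=0
n,l,s,ce=cv2.connectedComponentsWithStats(m);
for i in range(1,n):
  if s[i,4]>30:
    print(s[i],ce[i],onz(p,*ce[i],.025).round(4))
for q in[(370,186),(455,245),(388,326),(300,253)]: print(q,onz(p,*q,.03).round(4))
E
```

```text
[ 167  126  147   97 4939]
174 129 [ 0.4961 -0.4711  0.01  ]
196 126 [ 0.455  -0.4259  0.01  ]
265 158 [ 0.4442 -0.195   0.01  ]
313 189 [ 0.4602 -0.0318  0.01  ]
287 222 [ 0.5758 -0.0338  0.01  ]
168 155 [ 0.574  -0.4232  0.01  ]
[ 345  195   55   40 1553] [372.36252415 216.86413393] [0.4605 0.1405 0.025 ]
(370, 186) [0.3874 0.0931 0.03  ]
(455, 245) [0.428 0.342 0.03 ]
(388, 326) [0.6801 0.2979 0.03  ]
(300, 253) [0.6364 0.0456 0.03  ]
```

View pics/c1.png

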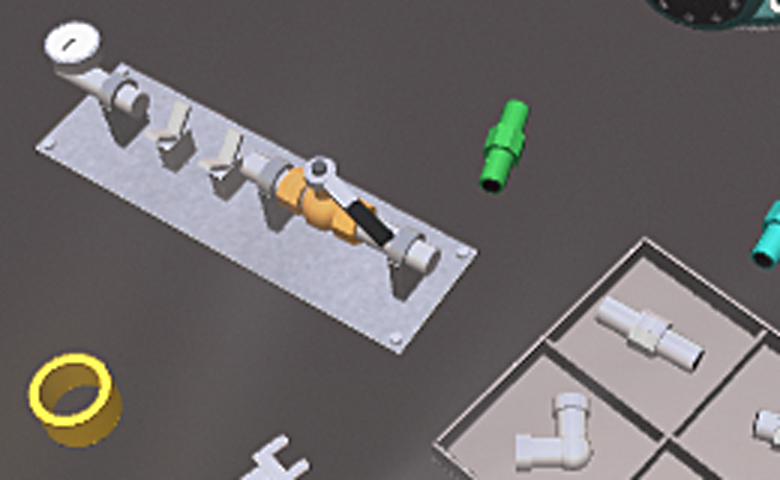

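```bash
python3 - <<'E'
from h import *
p=imaging.camera_params("scene")
f=lambda x,y,z:onz(p,155+x/3,105+y/3,z).round(4)
print("hub",f(320,168,.113),"sleeve end",f(382,238,.113))
print("V tops",f(182,108,.068),f(235,135,.068))
a,b=f(608,310,.022),f(697,357,.022);print("union",a,b,np.linalg.norm(a-b),(a+b)/2,np.degrees(np.arctan2(*(b-a)[[1,0]])))
E
python3 -m pendant '[[2,3,2,0,0,8.5,0.6],[3,4,2,0,0,8.5,0.6],[3,4,1,0,0,8.5,0.6],[3,4,0,0,0,8.5,0.6],[3,4,0,0,0,8.5,0.6],[3,4,0,0,0,8.5,0.6],[3,4,0,0,0,8.5,0.6],[3,4,0,0,0,8.5,0.6]]'
python3 -m pendant '[[3,4,0,0,0,8.5,0.6],[3,4,0,0,0,0,0.6],[3,3,0,0,0,0,0.6],[3,3,0,0,0,0,0.6],[2,1,0,0,0,0,0.6],[0,0,0,0,0,0,0.6],[0,0,0,0,0,0,0.6]]'
```

```text
hub [ 0.5135 -0.141   0.113 ] sleeve end [ 0.5429 -0.0607  0.113 ]
V tops [ 0.4994 -0.3045  0.068 ] [ 0.4986 -0.2475  0.068 ]
union [0.4567 0.0973 0.022 ] [0.4572 0.1803 0.022 ] 0.08300150601043332 [0.45695 0.1388  0.022  ] 89.65484887683589
time: 0.95
tool_pos: [0.3564, -0.2266, 0.2648]
ee_rot: [3.141, 0.0, 1.428]
wrist_force: [0.9, -0.3, 0.7]
width: 0.0565
finger_force: 0.0
time: 1.65
tool_pos: [0.4954, -0.0784, 0.2643]
ee_rot: [-3.14, 0.0, 1.572]
wrist_force: [0.0, -0.5, -0.3]
width: 0.0562
finger_force: 0.0
```

```bash
python3 - <<'E'
from h import *
im,p=snap("wrist","pics/w1.png"); c,d=ray(p,320,200); print(c.round(3),onz(p,320,200,0).round(3))
E
```

```text
[ 0.495 -0.006  0.433] [ 0.5   -0.115  0.   ]
```

View pics/w1.png

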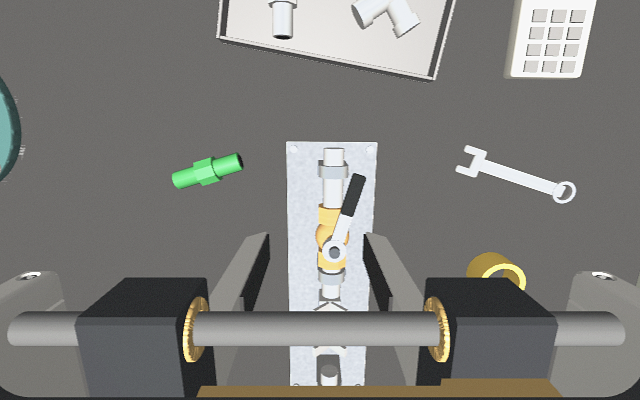

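Wrist view: plate top corners (287,142) and (377,142), pipe end (334,150), lever hub (334,252), sleeve tip (359,176). The lever starts about 18° off the pipe.

```bash
python3 - <<'E'
from h import *
p=imaging.camera_params("wrist")
for n,u,v,z in[("hub",334,252,.1135),("tip",359,176,.1135),("plateL",287,142,.01),("plateR",377,142,.01),("plateLlow",290,380,.01),("plateRlow",366,380,.01),("pipeend",334,150,.065),("pipetop",334,170,.077)]:
    print(n,onz(p,u,v,z).round(4))
# two-view intersect hub
q=imaging.camera_params("scene")
def tri(a,b):
    A=[];B=[]
    M=np.zeros((3,3));r=np.zeros(3)
    for c,d in(a,b):
        d=d/np.linalg.norm(d);P=np.eye(3)-np.outer(d,d);M+=P;r+=P@c
    return np.linalg.solve(M,r)
print("tri hub",tri(ray(p,334,252),ray(q,261.7,161)).round(4),"tip",tri(ray(p,359,176),ray(q,282.8,184.3)).round(4))
E
```

```text
hub [ 0.5138 -0.1448  0.1135]
tip [ 0.5382 -0.0615  0.1135]
plateL [ 0.4565 -0.0342  0.01  ]
plateR [ 0.5745 -0.0344  0.01  ]
plateLlow [ 0.4518 -0.4123  0.01  ]
plateRlow [ 0.5745 -0.4125  0.01  ]
pipeend [ 0.5152 -0.0397  0.065 ]
pipetop [ 0.5148 -0.0609  0.077 ]
tri hub [ 0.5135 -0.1429  0.1133] tip [ 0.5391 -0.0626  0.107 ]
```

```bash
python3 -m pendant '[[2,-0.4,0,0,0,-8.5,0.6],[1.7,-0.3,-3,0,0,-8.5,0.6],[0,0,-4,0,0,0,0.6],[0,0,-4,0,0,0,0.5],[0,0,-3,0,0,0,0.5],[0,0,-1.8,0,0,0,0.4],[0,0,0,0,0,0,0.4],[0,0,0,0,0,0,0.4]]'
python3 -m pendant '[[0,0,0,0,0,0,0.3],[0,0,0,0,0,0,0.2],[0,0,0,0,0,0,0.1],[0,0,0,0,0,0,0],[0,0,0,0,0,0,0],[0,0,0,0,0,0,0]]'
python3 - <<'E'
import numpy as np
h=np.array([.5142,-.143]);r=.06
# arc steps clockwise 8 deg
a=17.0
for k in range(1,11):
    b=a+min(7.5,91-a); f=lambda t:h+r*np.array([np.sin(np.radians(t)),np.cos(np.radians(t))])
    print(b,((f(b)-f(a))*100).round(2)); a=b
E
```

```text
time: 2.5
tool_pos: [0.5324, -0.0864, 0.1077]
ee_rot: [3.141, 0.0, 1.273]
wrist_force: [0.0, -0.5, 0.1]
width: 0.0378
finger_force: 0.0
time: 3.1
tool_pos: [0.5328, -0.0854, 0.108]
ee_rot: [3.141, 0.0, 1.274]
wrist_force: [-3.1, 0.2, 6.0]
width: 0.0137
finger_force: 30.0
24.5 [ 0.73 -0.28]
32.0 [ 0.69 -0.37]
39.5 [ 0.64 -0.46]
47.0 [ 0.57 -0.54]
54.5 [ 0.5  -0.61]
62.0 [ 0.41 -0.67]
69.5 [ 0.32 -0.72]
77.0 [ 0.23 -0.75]
84.5 [ 0.13 -0.77]
91.0 [ 0.03 -0.68]
```

```bash
python3 -m pendant '[[0.73,-0.28,0,0,0,-7.5,0],[0.69,-0.37,0,0,0,-7.5,0],[0.64,-0.46,0,0,0,-7.5,0],[0.57,-0.54,0,0,0,-7.5,0],[0,0,0,0,0,0,0]]'
python3 -m pendant '[[0.5,-0.61,0,0,0,-7.5,0],[0.41,-0.67,0,0,0,-7.5,0],[0.32,-0.72,0,0,0,-7.5,0],[0.23,-0.75,0,0,0,-7.5,0],[0.13,-0.77,0,0,0,-7.5,0],[0,0,0,0,0,0,0]]'
python3 -m pendant '[[0.05,-0.7,0,0,0,-6,0],[0,0,0,0,0,0,0],[0,0,0,0,0,0,0]]'
```

```text
time: 3.6
tool_pos: [0.5591, -0.1028, 0.108]
ee_rot: [3.141, 0.001, 0.748]
wrist_force: [-3.2, 0.0, 6.6]
width: 0.0139
finger_force: 30.2
time: 4.2
tool_pos: [0.5735, -0.1375, 0.108]
ee_rot: [-3.141, 0.003, 0.093]
wrist_force: [-5.9, -0.2, 7.3]
width: 0.0136
finger_force: 30.1
time: 4.5
tool_pos: [0.5736, -0.142, 0.1079]
ee_rot: [-3.138, 0.004, -0.007]
wrist_force: [-7.6, 5.8, 9.1]
width: 0.0135
finger_force: 30.0
```

```bash
python3 -m pendant '[[0,-0.3,0,0,0,-1,0],[0,0,0,0,0,0,0],[0,0,0,0,0,0,0]]'
python3 -m pendant '[[0,0.3,0,0,0,0,0.3],[0,0,0,0,0,0,0.4],[0,0,0,0,0,0,0.4],[0,0,5,0,0,0,0.4],[0,0,5,0,0,0,0.5],[-2,5,4,0,0,8,0.5],[-2,5,1,0,0,8,0.5],[-2,5,0,0,0,8,0.6]]'
python3 - <<'E'
from h import *
im,p=snap("scene","pics/s2.png"); cv2.imwrite("pics/c2.png",cv2.resize(im[100:260,150:350,::-1],None,fx=3,fy=3))
E
```

```text
time: 4.8
tool_pos: [0.5736, -0.1421, 0.1079]
ee_rot: [-3.133, 0.005, -0.023]
wrist_force: [-7.7, 11.3, 10.4]
width: 0.0134
finger_force: 30.1
time: 5.6
tool_pos: [0.5247, -0.0146, 0.2486]
ee_rot: [3.138, -0.005, 0.396]
wrist_force: [0.3, 0.4, 0.5]
width: 0.052
finger_force: 0.0
```

View pics/c2.png

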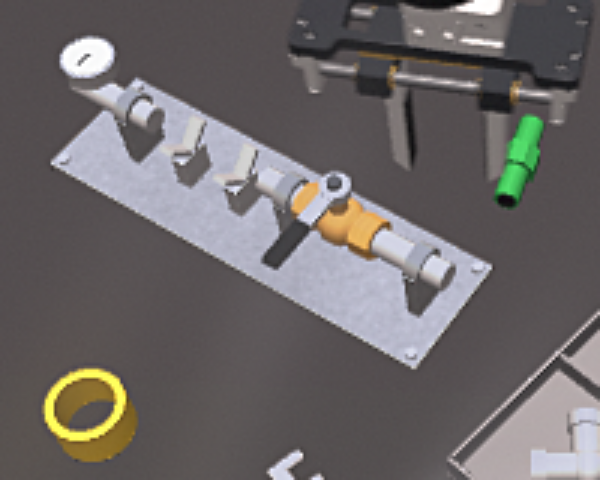

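Picture: the lever stands square across the pipe (hub (335,185), sleeve (285,245)); it no longer moves under an 11 N push, so the valve is at its stop. Next comes the union.

```bash
python3 -m pendant '[[-1,2,0,0,0,8.4,0.6],[-1,2,0,0,0,8.4,0.6],[-1,2,0,0,0,8.4,0.6],[-1,2,0,0,0,8.4,0.6],[-1,2,0,0,0,8.4,0.6],[-1,2,0,0,0,8.4,0.6],[-0.8,2,0,0,0,8.4,0.6],[0,1.4,0,0,0,8.4,0.6]]'
python3 -m pendant '[[0,0,0,0,0,0,0.6],[0,0,0,0,0,0,0.6]]'
python3 - <<'E'
from h import *
im,p=snap("wrist","pics/w2.png");print(onz(p,320,200,.02).round(3))
print(proj(p,[.457,.139,.02]).round(0))
E
```

```text
time: 6.45
tool_pos: [0.4554, 0.1399, 0.2458]
ee_rot: [3.141, -0.0, 1.572]
wrist_force: [-0.4, -0.3, 0.1]
width: 0.0567
finger_force: 0.0
time: 6.65
tool_pos: [0.456, 0.1387, 0.2455]
ee_rot: [-3.142, 0.001, 1.562]
wrist_force: [-0.8, -0.0, -0.7]
width: 0.0564
finger_force: 0.0
[0.46  0.112 0.02 ]
[317. 179.]
```

View pics/w2.png

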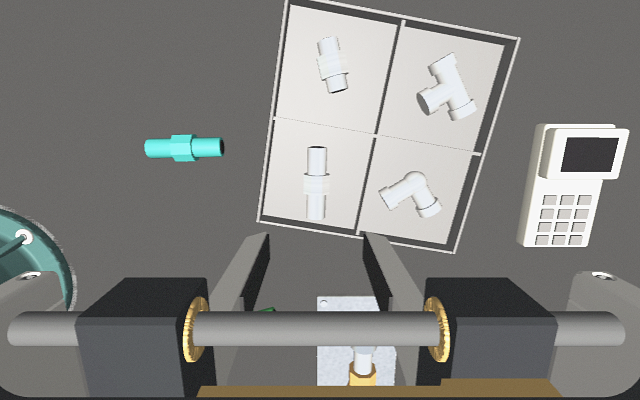

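Wrist view: the long union lies at (317,182), ends at (317,147) and (316,219), visibly longer than the short one at (332,65); the tee is at (446,88) and the elbow at (410,193). The choice is confirmed.

```bash
python3 - <<'E'
from h import *
p=imaging.camera_params("wrist")
a=cv2.imread("pics/w2.png"); 
for n,u,v,z in[("farend top",317,147.5,.032),("nearend bottom",316,219.5,.010),("nearend top",316,209,.032),("collarL",304,183,.032),("collarR",329,183,.032),("collartopmid",316.5,183.5,.036)]: print(n,onz(p,u,v,z).round(4))
g=a.astype(int).sum(2)//3
cv2.imwrite("pics/c3.png",cv2.resize(a[130:240,255:385],None,fx=5,fy=5,interpolation=cv2.INTER_CUBIC))
E
```

```text
farend top [0.4572 0.1792 0.032 ]
nearend bottom [0.455  0.0825 0.01  ]
nearend top [0.4552 0.1033 0.032 ]
collarL [0.4409 0.1365 0.032 ]
collarR [0.4715 0.1362 0.032 ]
collartopmid [0.4562 0.1365 0.036 ]
```

View pics/c3.png

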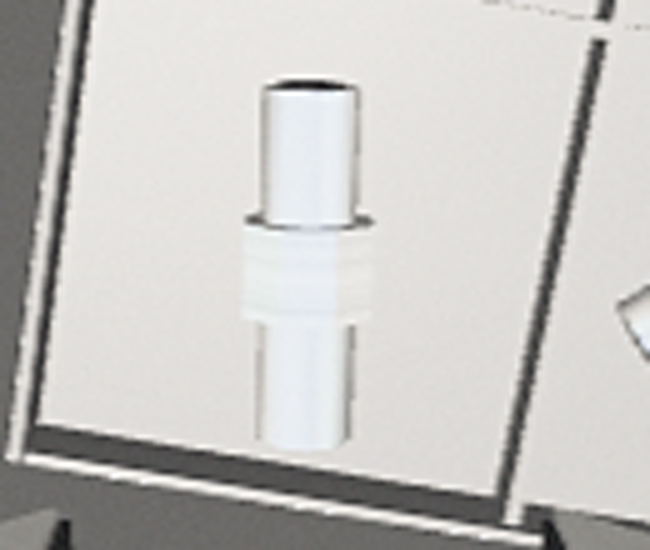

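```bash
python3 -m pendant '[[0,-0.25,-4,0,0,-1,0.6],[0,0,-4,0,0,0,0.6],[0,0,-4,0,0,0,0.6],[0,0,-4,0,0,0,0.6],[0,0,-3,0,0,0,0.6],[0,0,-2,0,0,0,0.6],[0,0,-1,0,0,0,0.6],[0,0,0,0,0,0,0.6]]'
python3 -m pendant '[[0,0,-0.6,0,0,0,0.6],[0,0,0,0,0,0,0.5],[0,0,0,0,0,0,0.4],[0,0,0,0,0,0,0.3],[0,0,0,0,0,0,0.2],[0,0,0,0,0,0,0.1],[0,0,0,0,0,0,0.1]]'
```

```text
time: 7.5
tool_pos: [0.4549, 0.1358, 0.0244]
ee_rot: [-3.139, 0.001, 1.546]
wrist_force: [-0.3, 0.4, 0.6]
width: 0.0562
finger_force: 0.0
time: 8.2
tool_pos: [0.4564, 0.1368, 0.0206]
ee_rot: [3.14, -0.0, 1.548]
wrist_force: [-0.1, 0.8, 3.0]
width: 0.032
finger_force: 30.0
```

```bash
python3 -m pendant '[[0,0,1,0,0,0,0.1],[0,0,2,0,0,0,0.1],[0,0,4,0,0,0,0.1],[0,0,4,0,0,0,0.1],[0,0,4,0,0,0,0.1],[0,0,3,0,0,0,0.1],[0.5,-3,0,0,0,0.4,0.1],[1,-4,0,0,0,0.4,0.1]]'
python3 -m pendant '[[1,-4,0,0,0,0.5,0.1],[1,-5,0,0,0,0,0.1],[1,-5,0,0,0,0,0.1],[1,-5,0,0,0,0,0.1],[0.4,-5,0,0,0,0,0.1],[0,-5,0,0,0,0,0.1],[0,-3,0,0,0,0,0.1],[0,-1.5,0,0,0,0,0.1]]'
python3 -m pendant '[[0,-1,0,0,0,0,0.1],[0,0,0,0,0,0,0.1],[0,0,0,0,0,0,0.1],[0,0,0,0,0,0,0.1]]'
python3 - <<'E'
from h import *
im,p=snap("wrist","pics/w3.png")
for X in([.515,-.255,.068],[.515,-.313,.068],[.515,-.344,.065],[.515,-.284,.21]):print(proj(p,X).round(0))
E
```

```text
time: 9.0
tool_pos: [0.4709, 0.0673, 0.2017]
ee_rot: [3.139, -0.001, 1.567]
wrist_force: [0.3, -0.3, -1.4]
width: 0.0319
finger_force: 30.0
time: 9.8
tool_pos: [0.5132, -0.2678, 0.199]
ee_rot: [-3.14, -0.001, 1.568]
wrist_force: [0.0, 0.6, -2.3]
width: 0.0315
finger_force: 30.0
time: 10.2
tool_pos: [0.5144, -0.2736, 0.2001]
ee_rot: [3.141, -0.0, 1.573]
wrist_force: [0.1, -0.8, -1.1]
width: 0.032
finger_force: 30.0
[317. 178.]
[317. 235.]
[317. 262.]
[318. 276.]
```

View pics/w3.png

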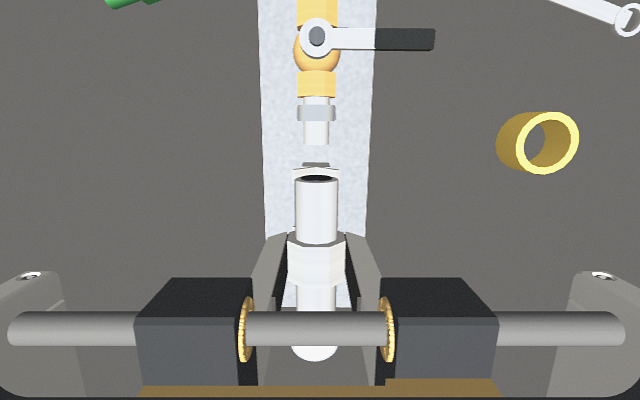

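Wrist view: the lever is horizontal (hub (316,37), sleeve end (434,40)), the pipe end is at (316,145), the +y V rest at (316,168), and the held union's +y end at (316,178) with the collar front at (316,241).

```bash
python3 - <<'E'
from h import *
p=imaging.camera_params("wrist");print(robot.get_obs()["tool_pos"].round(4))
for n,u,v,z in[("hub",316,37,.1135),("sleeve end up",434,29,.1135),("sleeve end low",434,50,.1135),("pipeend",316,145,.077),("pipeL",303,135,.065),("pipeR",329,135,.065),("Vtop far",316,163,.068),("VL",292,168,.068),("VR",341,168,.068),("plateL",261,120,.01),("plateR",372,120,.01),("union end",316,180,.2115),("uL",294,200,.2),("uR",339,200,.2),("collar front",316,242,.2155),("collar back",316,283,.2155)]: print(n,onz(p,u,v,z).round(4))
E
```

```text
[ 0.5144 -0.2737  0.2001]
hub [ 0.5138 -0.1426  0.1135]
sleeve end up [ 0.5995 -0.1372  0.1135]
sleeve end low [ 0.6008 -0.1512  0.1135]
pipeend [ 0.5139 -0.223   0.077 ]
pipeL [ 0.5018 -0.2147  0.065 ]
pipeR [ 0.5261 -0.2147  0.065 ]
Vtop far [ 0.5139 -0.2405  0.068 ]
VL [ 0.4911 -0.2453  0.068 ]
VR [ 0.5377 -0.2453  0.068 ]
plateL [ 0.4539 -0.2012  0.01  ]
plateR [ 0.5752 -0.2011  0.01  ]
union end [ 0.5138 -0.2302  0.2115]
uL [ 0.5017 -0.2435  0.2   ]
uR [ 0.5264 -0.2435  0.2   ]
collar front [ 0.5138 -0.2619  0.2155]
collar back [ 0.5138 -0.2852  0.2155]
```

```bash
python3 -m pendant '[[0,-0.8,-2,0,0,0,0.1],[0,-0.1,-3,0,0,0,0.1],[0,0,-3,0,0,0,0.1],[0,0,-2.5,0,0,0,0.1],[0,0,-1.2,0,0,0,0.1],[0,0,0,0,0,0,0.1],[0,0,0,0,0,0,0.1],[0,0,0,0,0,0,0.1]]'
python3 -m pendant '[[0,0,-0.5,0,0,0,0.1],[0,0,-0.4,0,0,0,0.1],[0,0,-0.3,0,0,0,0.1],[0,0,-0.2,0,0,0,0.1],[0,0,0,0,0,0,0.1],[0,0,0,0,0,0,0.1],[0,0,0,0,0,0,0.1]]'
```

```text
time: 11.05
tool_pos: [0.5154, -0.2848, 0.0851]
ee_rot: [3.138, 0.002, 1.571]
wrist_force: [-0.9, 0.4, -1.9]
width: 0.0312
finger_force: 30.0
time: 11.75
tool_pos: [0.5143, -0.2843, 0.069]
ee_rot: [3.141, 0.0, 1.571]
wrist_force: [0.4, 0.0, -0.7]
width: 0.0317
finger_force: 30.0
```

```bash
python3 -m pendant '[[0,0.1,-0.2,0,0,0,0.1],[0,0,0,0,0,0,0.1],[0,0,0,0,0,0,0.1],[0,0,0,0,0,0,0.1]]'
python3 -m pendant '[[0,0,-0.15,0,0,0,0.1],[0,0,0,0,0,0,0.1],[0,0,0,0,0,0,0.1],[0,0,0,0,0,0,0.1]]'
```

```text
time: 12.15
tool_pos: [0.5142, -0.2832, 0.0668]
ee_rot: [3.141, 0.0, 1.571]
wrist_force: [-0.1, -0.2, -1.1]
width: 0.0314
finger_force: 30.0
time: 12.55
tool_pos: [0.5142, -0.2834, 0.066]
ee_rot: [3.141, 0.0, 1.571]
wrist_force: [-0.9, 0.9, 3.6]
width: 0.0316
finger_force: 30.0
```

```bash
python3 -m pendant '[[0,0,-0.05,0,0,0,0.1],[0,0,0,0,0,0,0.1],[0,0,0,0,0,0,0.1]]'
python3 -m pendant '[[0,0,0,0,0,0,0.36],[0,0,0,0,0,0,0.4],[0,0,0,0,0,0,0.5],[0,0,0,0,0,0,0.55],[0,0,0,0,0,0,0.55]]'
python3 -m pendant '[[0,0,1,0,0,0,0.55],[0,0,2,0,0,0,0.55],[0,0,4,0,0,0,0.55],[0,0,4,0,0,0,0.55],[0,0,4,0,0,0,0.55],[-4,1,2,0,0,0,0.55],[-4,1,0,0,0,0,0.55],[-4,1,0,0,0,0,0.55]]'
python3 - <<'E'
from h import *
im,p=snap("scene","pics/s4.png"); im2,_=snap("side","pics/d4.png")
a=cv2.resize(im[100:230,155:325,::-1],(790,604)); 
cv2.imwrite("pics/c4.png",np.hstack([cv2.resize(im[100:240,150:325,::-1],(500,400)),cv2.resize(im2[120:232,310:410,::-1],(300,400))]))
E
```

```text
time: 12.85
tool_pos: [0.5143, -0.2834, 0.066]
ee_rot: [3.141, 0.001, 1.571]
wrist_force: [-2.5, 0.6, 6.1]
width: 0.0318
finger_force: 30.0
time: 13.35
tool_pos: [0.5141, -0.2832, 0.0645]
ee_rot: [-3.141, -0.0, 1.571]
wrist_force: [0.7, 0.2, -0.1]
width: 0.0516
finger_force: 0.0
time: 14.15
tool_pos: [0.3934, -0.2532, 0.2369]
ee_rot: [3.139, 0.002, 1.571]
wrist_force: [-0.9, -0.7, 0.8]
width: 0.0519
finger_force: 0.0
```

View pics/c4.png

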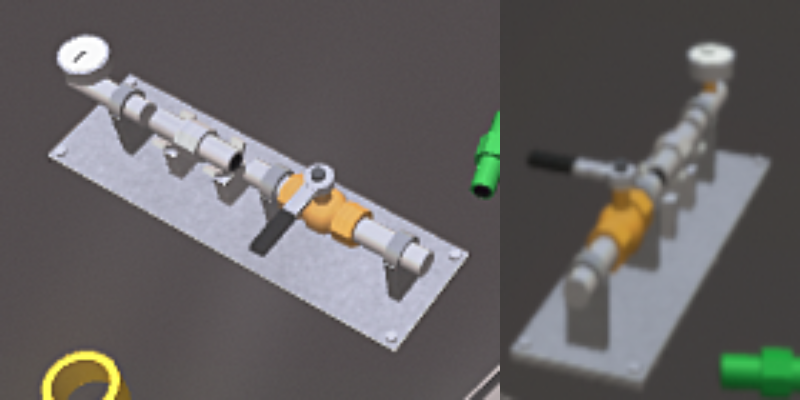

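The union (190,135) lies level and in line in both V rests with its collar between them, and the lever (285,215) is still square across the pipe. The gripper is clear.

```bash
python3 -m pendant '[[0,0,0,0,0,0,0.55],[0,0,0,0,0,0,0.55],[0,0,0,0,0,0,0.55]]'; python3 -c "
from bench import robot; print(robot.close_job())"
```

```text
time: 14.55
tool_pos: [0.3951, -0.2536, 0.2349]
ee_rot: [3.141, 0.0, 1.571]
wrist_force: [0.3, 0.2, 1.1]
width: 0.0519
finger_force: 0.0
the job is handed in; nothing more can be done
None
```

The ball valve was shut to its stop first, then the long union was set down in the two V rests in line with the pipe, collar between them, and the job was handed in at 14.6 s.

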